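# Set up the strain viewer on a clear tile

## Robot

A 6-joint arm with a two-finger parallel gripper is mounted at the origin on a cart in front of the work surface, level with it; the furniture and walls round the work are solid. World frame = base frame: x ahead of the robot, y to its left, z up, the work surface at z = 0. Lengths are in m, angles in degrees, forces in N, time in s.
With the tool pointing down it reaches from about 0.425 to 0.925 m from the base axis. Payload 12.5 kg.
Tool frame: the origin (TCP) lies at the very end of the fingers, on their centre line; the grasp point (between the pads) lies robot.grip_depth behind it (robot.grip_depth is the distance from the TCP to the grasp point, in m); z points along the fingers, y is the line along which they close (so a half turn about z gives the same grasp; the last joint's range is limited). The gripper opens to 85 mm and grips with 20 to 120 N. Pads are 22 mm wide; open, the fingers measure 114 mm over their backs; the gripper's body (76 mm by 85 mm) begins 54 mm behind the grasp point. The pads swing forward as they close: fully open they stand 13 mm farther back than shut.
Start: joints at [60.413, 28.126, 89.318, -0, 62.55, -6.05], TCP at [0.25, 0.573, 0.231] pointing down, gripper open.
Joint ranges: [-177.58, 177.58], [-47.91, 125.51], [2.72, 160], [-65.01, 245.01], [3.68, 167.84], [-153.87, 153.87]. Speed limits (degrees/s): [127.2, 127.2, 159.86, 180, 180, 180].

## Interface

Orientations are given as a 3x3 rotation matrix whose columns are the frame's x, y, z axes.
In Python, from plant import robot gives the robot as it stands. The module is installed in compiled form; this text tells all that it offers.
- The arm moves only by the tool jog_arm, never from a script. Its argument "moves" is a list of rows, each an object with "gripper": the opening in per cent of the stroke, from 0 (shut) to 100 (fully open); "translation": the shift along the tool's x, y, z in cm, a list of three; "turn": the turn, a rotation vector about the tool's x, y, z in degrees, a list of three. In form: [{"gripper": gripper, "translation": [dx, dy, dz], "turn": [ax, ay, az]}, ...]. A call has 1 to 12 rows; each row shifts and turns the commanded pose from where the row before left it, along the tool's axes as they then stand; what a row does not reach is not made up. A row lasts 1/12 s, in which the tool goes at most 41.7 mm and 7.16 degrees, less where a joint would pass 70% of its speed; a pose out of reach is approached as far as the arm can. A call with a gripper value outside its range is refused whole. The fingers move at their own pace and stop on an object; "newtons" is the grip in N (left out, the last holds). Time passes only in rows, so rows that do not move let the fingers close. It gives the time, the measured TCP pose, the force, the opening and the grip force at its end, in the units of the state.
- robot.read_state(): the state, without advancing time (a new reading comes with each control period).
- robot.grab_frame(name): name is "scene" or "top" or "wrist"; returns (picture, depth): 400x640x3 uint8, blue, green, red; 400x640 float32, m along the optical axis (not along the pixel's ray), 0 where there is no reading.
- robot.camera_params(name): a dict with "fx", "fy", "cx", "cy" (pixels), "rvec" (rotation vector, rad) and "tvec" (3), from world to camera coordinates, as OpenCV has them; the wrist camera has in their place "T_tool_cam" (4x4, takes a point from camera to tool coordinates, whose origin is the TCP and whose axes are the flange's). Camera axes: x right, y down, z forward; pixel columns grow to the right and rows downward; lengths in m; the calibration is good to about 2 mm. A picture is of the moment at which its call begins: read the wrist's pose just before it. camera_params takes no time and is no camera call.
- robot.close_job(): hands the job in; it is judged then, once.
The state is a dict: "clock": time; "joint_positions": joint angles; "joint_vel": joint speeds; "joint_efforts": joint torques, N m; "eef_pos": TCP position; "orientation": TCP orientation; "wrist_force": force on the tool from outside, world axes, zero at the start; "torque": the same for the moment, N m; "opening": opening from 0.0 (shut) to 1.0 (fully open); "grasp_force": force on a finger pad.
Only numpy, scipy, OpenCV 4.12 (cv2) and the standard library are available. Lean on these libraries where they do the work, as an engineer would, in place of code of your own. Each camera call takes 0.05 s, during which the arm holds its last target. There are 200 camera calls.

## Task

Get the strain viewer ready to check the clear tile, working only with gentle pushes of the fingertips and never gripping or lifting anything: push the tile back along its guides until it is fully home against the fence, then swing the analyser in over the tile as far as its stop. Finally push the lever on the analyser's ring lightly round its scale until it stands exactly over the small steel index clip, leave everything else where it is, and draw clear.

Things in the scene. Friction and masses are not known exactly. Their poses are not given: they have to be found in the camera images.
- strain_viewer: Fixed grey light box. Origin at bench level under the middle of the seated tile's place; +x points away from the robot along the tile guides, z up. Box spans x -96..80, y -96..150 mm, top at z 40. On it: guide rails (inner faces y +-40, x -78..40, 9 mm high), an aluminium fence across their far end (near face x 27.5, 12 mm high), and a steel column at x 0, y 120 that carries the analyser arm.
- clear_tile: Loose clear-white acrylic block, 55 (x) by 75 (y) by 15 mm, 50 to 100 g, lying on the dark pane between the guides (2.5 mm play each side), 28 to 42 mm short of the fence. Origin: centre of its underside, z 40 above the bench. Home = touching the fence: origin at x 0 in the strain_viewer frame.
- analyser_arm (a joint): Swing about the column (rad): 0 = in over the tile, at its stop; grows counterclockwise from above, to 1.25; starts parked at 0.9 to 1.2, on the far side behind the tile. Friction 0.35 Nm (about 3 N at the frame): stays where it is left. Push on the outer wall of its round black frame: radius 55 mm, wall z 85 to 100 mm above the bench, centre 120 mm from the column.
- swing_pivot (a point): Point on the column axis, the centre of the arm's swing, 100 mm above the bench. Column and hub end at z 120.
- analyser_centre (a point): Centre of the analyser frame's top face, on the ring's axis, 100 mm above the bench; 120 mm from the swing_pivot. Moves with the arm; comes to the strain_viewer's x 0, y 0 when swung in.
- analyser_ring (a joint): Turn of the analyser ring in its frame (rad), range -1.2 to 1.15; grows clockwise seen from above. With the arm swung in, 0 = lever pointing along the strain_viewer's -x (to the robot), positive = towards the column side (+y). Starts at -0.95 to -0.45. Light friction, 0.05 Nm (under 1 N at the knob); stays where it is left.
- lever_knob: Upright black knob at the lever's end, a pin of 10 mm diameter, 75 mm from the ring's axis; stands on the flat aluminium lever (5 mm wide, top at z 108 mm) and ends at z 128 mm. Origin: on the pin's axis at the lever's top, z 108 mm. Push it sideways along the arc.
- lever_pointer (a point): Point on the centre line of the lever, 58 mm from the ring's axis, just over the frame's rim.
- index_mark (a point): Middle of the small steel index clip (pointer plate 5 mm wide, top at z 103 mm) screwed tight on the black frame's rim, 58 mm from the ring's axis, below the lever's path; it does not move on the frame. It stands at 0 to 0.75 rad of the ring's scale, always clockwise of the starting lever. The lever is set when lever_pointer is straight above this point.
- tape_roll: Bystander: small tape roll, 56 mm, 13 high, on the bench at the right of the viewer. Origin: centre of underside.
- ball_pen: Bystander: pen, 137 mm long, 13 high, on the bench behind the viewer, below the parked analyser.
- white_carton: Bystander: white carton 34x34x30 mm at the right of the viewer, near its front corner.
- jar_low: Bystander: low sample jar 32 mm wide, 20 high, at the left of the viewer.
- jar_tall: Bystander: sample jar 30 mm wide, 28 high, at the left of the viewer.
- parts_tray: Bystander: shallow black tray 100x130x14 mm, farther left.
- spare_cards: Bystander: stack of cream cards 78x102x10 mm, far left front.

How it is judged:
By the outcome, as a careful person would: the job done as asked, in the order asked, and still so for the second after the job is handed in, with the robot touching nothing.
It also fails if it takes over 67 s, if anything falls off the work surface, if the arm or the gripper's body presses on something with over 40 N, if the wrist force passes 120 N, or if a joint passes its speed limit or range.

## Working session

There is one attempt and no reset: what is moved stays moved. The work goes in short steps, Python scripts to look and compute and a tool call to move; the robot and the scene stay as the last step left them, time stands still between calls to the robot, and variables do not carry over. Pictures are saved under pics/ and viewed, at most 10 in all, crops included, and the job is handed in when it is done.

Besides the shell and the picture viewer there is one more tool, called after "Call:" as name(argument=value, ...) on one line, values as JSON. jog_arm: Moves the arm, as the interface text tells. Its arguments: {"type":"object","properties":{"moves":{"type":"array","items":{"type":"object","properties":{"gripper":{"type":"number"},"translation":{"type":"array","items":{"type":"number"}},"turn":{"type":"array","items":{"type":"number"}}}}},"newtons":{"type":"number"}},"required":["moves"]}

```bash
mkdir -p pics; cat > h.py <<'E'
import numpy as np, cv2
from plant import robot
def ray(name,u,v):
    p=robot.camera_params(name)
    R=cv2.Rodrigues(np.array(p["rvec"],float))[0];t=np.array(p["tvec"],float).ravel()
    d=R.T@np.array([(u-p["cx"])/p["fx"],(v-p["cy"])/p["fy"],1]);return -R.T@t,d
def onz(name,u,v,z):
    o,d=ray(name,u,v);return o+d*(z-o[2])/d[2]
def proj(name,P):
    p=robot.camera_params(name)
    K=np.array([[p["fx"],0,p["cx"]],[0,p["fy"],p["cy"]],[0,0,1.]])
    return cv2.projectPoints(np.array(P,float).reshape(-1,1,3),np.array(p["rvec"],float),np.array(p["tvec"],float),K,None)[0].reshape(-1,2)
E
python3 - <<'E'
from h import *
for n in("scene","top"):
    im,d=robot.grab_frame(n);cv2.imwrite(f"pics/{n}0.png",im);np.save(f"pics/{n}0.npy",d)
    o,_=ray(n,320,200);print(n,o,robot.camera_params(n)["fx"],onz(n,320,200,0))
s=robot.read_state();print(s)
print(robot.camera_params("wrist"),robot.grip_depth)
E
```

```text
scene [-0.08488745 -0.49075806  0.72935621] 443.8012651795945 [0.63063842 0.13939683 0.        ]
top [0.3722862  0.09606865 0.98033668] 400.2782307799412 [0.54194003 0.12679958 0.        ]
{'clock': 0.1, 'joint_positions': array([ 6.04131379e+01,  2.81596506e+01,  8.93480348e+01, -1.98020281e-03,
        6.25482147e+01, -6.05118030e+00]), 'joint_vel': array([-0.0276783 , -0.06785875, -0.00451744, -0.00601333,  0.01085725,
        0.07979425]), 'joint_efforts': array([ 3.16620106e-03, -6.19444799e+01, -2.62032384e+01, -5.59552404e-05,
        2.87893097e-03, -3.33875187e-05]), 'eef_pos': array([0.2494663 , 0.57282919, 0.23078906]), 'orientation': array([[-9.16817921e-01,  3.99305261e-01, -4.55044050e-04],
       [ 3.99305514e-01,  9.16817518e-01, -8.63566522e-04],
       [ 7.23657009e-05, -9.73434862e-04, -9.99999524e-01]]), 'wrist_force': array([-0.06079618,  0.37888628,  0.49844083]), 'torque': array([-0.0148    , -0.00752666,  0.00671557]), 'grasp_force': 0.0, 'opening': 0.9976682932701333}
{'fx': 339.17338919069624, 'fy': 339.17338919069624, 'cx': 316.94072825409063, 'cy': 196.01714493120508, 'T_tool_cam': array([[ 7.57680780e-04, -9.58786826e-01, -2.84125408e-01,
         7.12707288e-02],
       [ 9.99999582e-01,  5.80783698e-04,  7.06845283e-04,
         3.33159132e-04],
       [-5.12698540e-04, -2.84125825e-01,  9.58786865e-01,
        -1.42096964e-01],
       [ 0.00000000e+00,  0.00000000e+00,  0.00000000e+00,
         1.00000000e+00]])} 0.0187
```

View pics/top0.png

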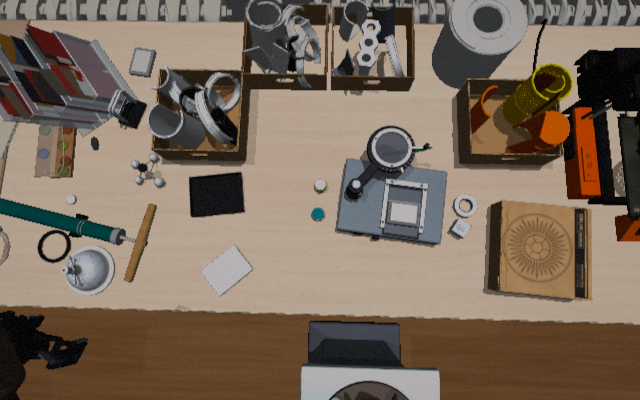

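View pics/scene0.png

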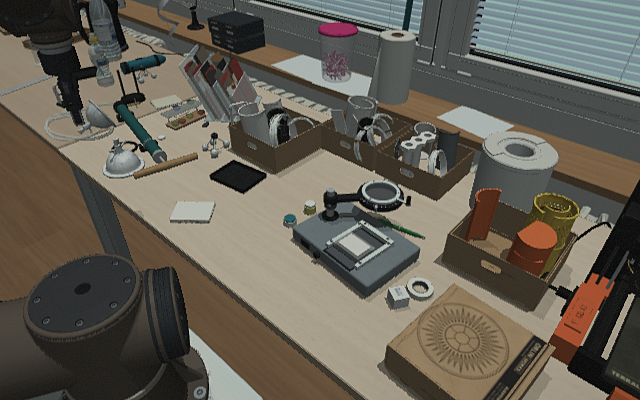

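The top view shows the viewer's box at about pixel (391,202), the tile at (404,212) and the analyser frame at (390,148). The column is at (354,187), and the lever points right, to about (424,148). I'll zoom in and measure.

```bash
python3 - <<'E'
from h import *
im=cv2.imread("pics/top0.png")
c=im[118:250,328:480];cv2.imwrite("pics/crop1.png",cv2.resize(c,None,fx=4.5,fy=4.5,interpolation=cv2.INTER_CUBIC))
hsv=cv2.cvtColor(im,cv2.COLOR_BGR2HSV)
for (u,v) in [(345,225),(430,190),(365,165),(404,212),(420,215),(375,215)]: print(u,v,im[v,u],hsv[v,u])
d=np.load("pics/top0.npy");
o,_=ray("top",0,0)
vv,uu=np.mgrid[118:250,328:480]
pts=np.array([ray("top",u,v)[1]*d[v,u]+o for u,v in zip(uu.ravel(),vv.ravel())])
z=pts[:,2]
m=(abs(z-.040)<.008)
M=m.reshape(uu.shape).astype(np.uint8)
M=cv2.morphologyEx(M,cv2.MORPH_OPEN,np.ones((3,3)))
q=pts[(M>0).ravel()]
r=cv2.minAreaRect((q[:,:2]*1000).astype(np.float32));print(r,cv2.boxPoints(r),np.median(q[:,2]))
for lo,hi in[(.047,.07),(.08,.105),(.105,.14)]:
    k=pts[(z>lo)&(z<hi)];print(lo,len(k),k.mean(0),k.min(0),k.max(0))
E
```

```text
345 225 [133 124 111] [102  42 133]
430 190 [131 118 109] [108  43 131]
365 165 [65 60 52] [102  51  65]
404 212 [181 177 182] [156   7 182]
420 215 [89 88 86] [100   9  89]
375 215 [128 118 107] [104  42 128]Traceback (most recent call last):
  File "<stdin>", line 9, in <module>
  File "h.py", line 4, in ray
    p=robot.camera_params(name)
ValueError: time passes only in moves, steps and waits
```

View pics/crop1.png

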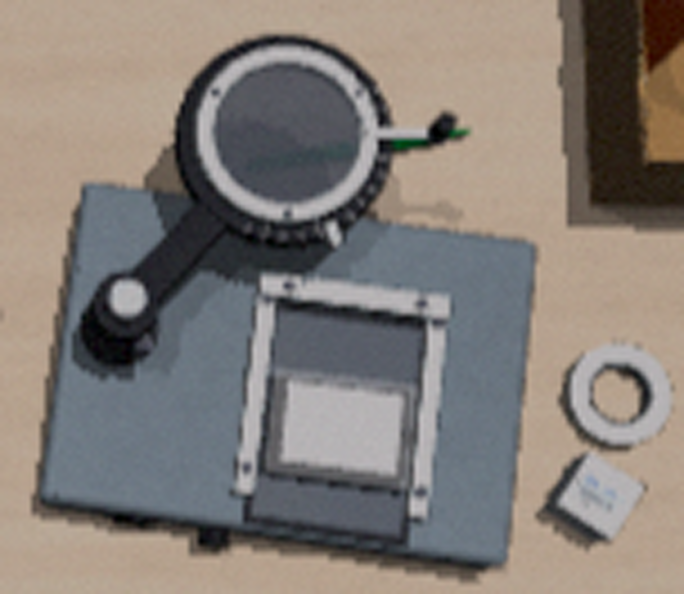

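The crop shows these points, in crop pixels:
- **Box corners:** (85,185), (537,242), (500,562) and (42,500).
- **Column cap:** (127,297).
- **Ring centre:** about (288,132).
- **Knob top:** (443,124).
- **Index clip:** (333,230).
- **Tile:** near edge at y≈475.

```bash
python3 - <<'E'
from h import *
f=lambda x,y,z:onz("top",(x+.5)/4.5-.5+328,(y+.5)/4.5-.5+118,z)[:2]*1000
TL,TR,BR,BL=[f(*p,.04) for p in[(85,185),(537,242),(500,562),(42,500)]]
print(TL,TR,BR,BL,[np.linalg.norm(a-b) for a,b in((TL,TR),(TR,BR),(BR,BL),(BL,TL))])
ex=(TL+TR-BL-BR);ey=(TL+BL-TR-BR)
yaw=np.arctan2(ex[1],ex[0]);yaw2=np.arctan2(-ey[0],ey[1]);print(np.degrees([yaw,yaw2]))
a=yaw2*.58+yaw*.42;R=np.array([[np.cos(a),-np.sin(a)],[np.sin(a),np.cos(a)]])
c=(TL+TR+BR+BL)/4; O=c-R@[-8,27];print("origin",O,np.degrees(a))
loc=lambda p:R.T@(p-O)
L=[("col",(127,297),.12,),("ringc",(288,132),.10),("knob",(443,122),.128),("clip",(333,231),.103),("tileNL",(272,470),.055),("tileNR",(408,487),.055),("tileFL",(284,376),.055),("tileFR",(412,388),.055),("fenceL",(262,276),.052),("fenceR",(449,297),.052),("fenceNL",(262,298),.052),("railendR",(420,520),.049)]
for n,p,z in L: print(n,f(*p,z).round(1),loc(f(*p,z)).round(1))
C=loc(f(288,132,.10));K=loc(f(443,122,.128));I=loc(f(333,231,.103));P=loc(f(127,297,.12))
v=C-P;th=np.arctan2(v[1],v[0]);print("arm",np.linalg.norm(v),"swing",th+np.pi/2)
for n,q in(("knob",K),("clip",I)):
    w=q-C;ang=np.arctan2(w[1],w[0])-(th+np.pi/2);print(n,np.linalg.norm(w),"ring ang",((np.pi-ang+np.pi)%(2*np.pi))-np.pi)
E
```

```text
[637.99008444  63.84413865] [ 611.06202576 -177.31697888] [ 440.49271648 -153.25080894] [467.2839455   83.91183687] [np.float64(242.6598544375401), np.float64(172.25872925428348), np.float64(238.6710927624002), np.float64(171.88164062425543)]
[-7.36861618 -6.407888  ]
origin [543.94849005 -73.46119694] -6.811393836747983
col [559.3  45.3] [  1.2 119.8]
ringc [650.7 -36.4] [101.6  49.5]
knob [ 648.3 -107.8] [107.7 -21.7]
clip [598.8 -58. ] [52.6 21.9]
tileNL [483.9 -33.9] [-64.3  32.2]
tileNR [ 476.7 -103.4] [-63.3 -37.7]
tileFL [533.1 -40.3] [-14.7  31.6]
tileFR [ 528.2 -106.3] [-11.7 -34.5]
fenceL [586.8 -29.5] [37.3 48.7]
fenceR [ 577.5 -127.1] [ 39.6 -49.3]
fenceNL [575.  -29.5] [25.6 47.4]
railendR [ 460.4 -110.5] [-78.5 -46.7]
arm 122.5817683466808 swing 0.9602169399396261
knob 71.48734038312901 ring ang -0.695877848438375
clip 56.269426473802966 ring ang 0.4465962435485764
```

```bash
cat >> h.py <<'E'
A=np.radians(-6.81);O=np.array([544.,-73.5]);R2=np.array([[np.cos(A),-np.sin(A)],[np.sin(A),np.cos(A)]])
def st():
    s=robot.read_state();p=np.array(s["eef_pos"])*1000;M=np.array(s["orientation"])
    l=R2.T@(p[:2]-O)
    print("t%.2f viewer x %.1f y %.1f z %.1f"%(s["clock"],*l,p[2]),"toolx in viewer deg %.2f"%np.degrees(np.arctan2(M[1,0],M[0,0])-A),"tilt",M[:2,2].round(4),"F(viewer)",(R2.T@s["wrist_force"][:2]).round(2),round(s["wrist_force"][2],2),s["opening"])
    return l,p[2],M
E
python3 - <<'E'
from h import *
d=np.load("pics/top0.npy");p=robot.camera_params("top")
R=cv2.Rodrigues(np.array(p["rvec"],float))[0];t=np.array(p["tvec"],float).ravel()
v,u=np.mgrid[:400,:640]
P=np.stack([(u-p["cx"])/p["fx"]*d,(v-p["cy"])/p["fy"]*d,d],-1).reshape(-1,3)
P=(P[d.ravel()>0]-t)@R*1000
for x in range(600,840,20):
    print(x,[int(P[(abs(P[:,0]-x)<10)&(abs(P[:,1]-y)<15),2].max(initial=-1)) for y in range(90,-241,-30)])
E
```

```text
600 [3, 44, 102, 107, 109, 107, 96, 44, 42, 42, 3, 3]
620 [4, 42, 96, 110, 108, 108, 102, 42, 40, 3, 3, 3]
640 [3, 41, 101, 109, 105, 107, 130, 130, 3, 3, 88, 91]
660 [3, 3, 99, 109, 106, 109, 108, 127, 3, 3, 89, -1]
680 [2, 3, 3, 109, 111, 110, 101, 10, 5, 4, 90, 4]
700 [2, 4, 4, 101, 109, 107, -1, 3, 3, 3, 88, 148]
720 [5, 4, 3, 3, 0, -1, 3, 5, 3, 2, 88, 149]
740 [2, 3, 3, 3, 3, 3, 3, 3, 3, 2, 149, 149]
760 [3, 3, 3, 3, 3, 4, 3, 3, 4, 3, 89, 150]
780 [5, 4, 3, 3, 3, 3, 3, 4, 2, 2, 88, 150]
800 [3, 2, 3, 3, 4, 4, 2, 2, 2, 3, 89, 5]
820 [3, 6, 2, 3, 4, 3, 3, 3, 4, 3, 88, 88]
```

Call:
jog_arm(moves=[{"gripper": 0, "translation": [0, 0, 0], "turn": [0, 0, -5.6]}, {"gripper": 0, "translation": [0, 0, 0], "turn": [0, 0, -5.6]}, {"gripper": 0, "translation": [0, 0, 0], "turn": [0, 0, -5.5]}, {"gripper": 0, "translation": [-3, -2.5, 0], "turn": [0, 0, 0]}, {"gripper": 0, "translation": [-3, -2.5, 0], "turn": [0, 0, 0]}, {"gripper": 0, "translation": [-3, -2.5, 0], "turn": [0, 0, 0]}, {"gripper": 0, "translation": [-3, -2.5, 0], "turn": [0, 0, 0]}, {"gripper": 0, "translation": [-3, -2.5, 0], "turn": [0, 0, 0]}, {"gripper": 0, "translation": [-3, -2.5, 0], "turn": [0, 0, 0]}, {"gripper": 0, "translation": [-3, -2.5, 0], "turn": [0, 0, 0]}, {"gripper": 0, "translation": [-3, -2.5, 0], "turn": [0, 0, 0]}])

```text
clock: 1.02
eef_pos: [0.465, 0.3442, 0.2311]
orientation: [[-0.993, 0.119, -0.0], [0.119, 0.993, -0.0], [0.0, -0.0, -1.0]]
wrist_force: [-0.1, -0.8, -0.4]
opening: 0.004
grasp_force: 0.0
```

Call:
jog_arm(moves=[{"gripper": 0, "translation": [-0.3, -3.4, 0], "turn": [0, 0, 0]}, {"gripper": 0, "translation": [-0.3, -3.4, 0], "turn": [0, 0, 0]}, {"gripper": 0, "translation": [-0.3, -3.4, 0], "turn": [0, 0, 0]}, {"gripper": 0, "translation": [-0.3, -3.4, 0], "turn": [0, 0, 0]}, {"gripper": 0, "translation": [-0.3, -3.4, 0], "turn": [0, 0, 0]}, {"gripper": 0, "translation": [-0.3, -3.4, 0], "turn": [0, 0, 0]}, {"gripper": 0, "translation": [-0.3, -3.4, 0], "turn": [0, 0, 0]}, {"gripper": 0, "translation": [-0.3, -3.4, 0], "turn": [0, 0, 0]}, {"gripper": 0, "translation": [-0.3, -3.4, 0], "turn": [0, 0, 0]}, {"gripper": 0, "translation": [-0.3, -3.4, 0], "turn": [0, 0, 0]}, {"gripper": 0, "translation": [-0.3, -3.4, 0], "turn": [0, 0, 0]}, {"gripper": 0, "translation": [-0.1, -3.3, 0], "turn": [0, 0, 0]}])

```text
clock: 2.02
eef_pos: [0.4491, -0.064, 0.2312]
orientation: [[-0.993, 0.119, 0.0], [0.119, 0.993, 0.0], [-0.0, 0.0, -1.0]]
wrist_force: [0.9, 0.2, 0.6]
opening: -0.001
grasp_force: 0.0
```

```bash
python3 -c "
from h import *
print(st())"
```

```text
t2.02 viewer x -95.4 y -1.8 z 231.2 toolx in viewer deg 179.97 tilt [0.     0.0001] F(viewer) [0.84 0.33] 0.61 -0.0006786703600338545
(array([-95.36928007,  -1.81792511]), np.float64(231.24154310256836), array([[-9.92885954e-01,  1.19069224e-01,  4.31467701e-05],
       [ 1.19069226e-01,  9.92885953e-01,  5.20219174e-05],
       [-3.66456126e-05,  5.67892836e-05, -9.99999998e-01]]))
```

Call:
jog_arm(moves=[{"gripper": 0, "translation": [0, 0.1, 3.6]}, {"gripper": 0, "translation": [0, 0.1, 3.6]}, {"gripper": 0, "translation": [0, 0, 3.6]}, {"gripper": 0, "translation": [0, 0, 3.6]}, {"gripper": 0, "translation": [0, 0, 2.4]}, {"gripper": 0, "translation": [0, 0, 1.5]}, {"gripper": 0, "translation": [0, 0, 0]}, {"gripper": 0, "translation": [-0.5, 0, 0]}, {"gripper": 0, "translation": [-0.5, 0, 0]}, {"gripper": 0, "translation": [-0.2, 0, 0]}, {"gripper": 0, "translation": [-0.2, 0, 0]}, {"gripper": 0, "translation": [-0.2, 0, 0]}])

```text
schema error: expected keys gripper, translation, turn
```

Call:
jog_arm(moves=[{"gripper": 0, "translation": [-0.2, 0, 0]}, {"gripper": 0, "translation": [-0.2, 0, 0]}, {"gripper": 0, "translation": [-0.2, 0, 0]}, {"gripper": 0, "translation": [-0.2, 0, 0]}, {"gripper": 0, "translation": [-0.2, 0, 0]}, {"gripper": 0, "translation": [-0.2, 0, 0]}, {"gripper": 0, "translation": [-0.2, 0, 0]}, {"gripper": 0, "translation": [-0.2, 0, 0]}, {"gripper": 0, "translation": [-0.2, 0, 0]}, {"gripper": 0, "translation": [-0.2, 0, 0]}, {"gripper": 0, "translation": [-0.2, 0, 0]}, {"gripper": 0, "translation": [-0.2, 0, 0]}])

```text
schema error: expected keys gripper, translation, turn
```

```bash
python3 -c "
from h import *
st()
im,d=robot.grab_frame('top');cv2.imwrite('pics/t2.png',cv2.resize(im[140:250,330:470],None,fx=4,fy=4,interpolation=cv2.INTER_CUBIC))"
```

```text
t2.02 viewer x -95.4 y -1.8 z 231.2 toolx in viewer deg 179.97 tilt [0.     0.0001] F(viewer) [0.84 0.33] 0.61 -0.0006786703600338545
```

View pics/t2.png

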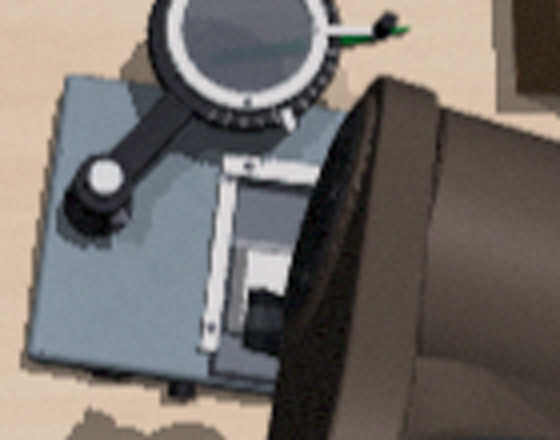

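The moves were refused because every row needs the turn key. The picture shows the arm covering the right half of the box, with the analyser and tile unchanged. Repeating with full rows.

Call:
jog_arm(moves=[{"gripper": 0, "translation": [0, 0.1, 3.6], "turn": [0, 0, 0]}, {"gripper": 0, "translation": [0, 0.1, 3.6], "turn": [0, 0, 0]}, {"gripper": 0, "translation": [0, 0, 3.6], "turn": [0, 0, 0]}, {"gripper": 0, "translation": [0, 0, 3.6], "turn": [0, 0, 0]}, {"gripper": 0, "translation": [0, 0, 2.4], "turn": [0, 0, 0]}, {"gripper": 0, "translation": [0, 0, 1.5], "turn": [0, 0, 0]}, {"gripper": 0, "translation": [0, 0, 0], "turn": [0, 0, 0]}, {"gripper": 0, "translation": [-0.5, 0, 0], "turn": [0, 0, 0]}, {"gripper": 0, "translation": [-0.5, 0, 0], "turn": [0, 0, 0]}, {"gripper": 0, "translation": [-0.2, 0, 0], "turn": [0, 0, 0]}, {"gripper": 0, "translation": [-0.2, 0, 0], "turn": [0, 0, 0]}, {"gripper": 0, "translation": [-0.2, 0, 0], "turn": [0, 0, 0]}])

```text
clock: 3.07
eef_pos: [0.4661, -0.0623, 0.0491]
orientation: [[-0.993, 0.119, 0.002], [0.119, 0.993, -0.0], [-0.002, -0.0, -1.0]]
wrist_force: [0.3, -0.2, 0.3]
opening: 0.001
grasp_force: 0.0
```

Call:
jog_arm(moves=[{"gripper": 0, "translation": [-0.2, 0, 0], "turn": [0, 0, 0]}, {"gripper": 0, "translation": [-0.2, 0, 0], "turn": [0, 0, 0]}, {"gripper": 0, "translation": [-0.2, 0, 0], "turn": [0, 0, 0]}, {"gripper": 0, "translation": [-0.2, 0, 0], "turn": [0, 0, 0]}, {"gripper": 0, "translation": [-0.2, 0, 0], "turn": [0, 0, 0]}, {"gripper": 0, "translation": [-0.2, 0, 0], "turn": [0, 0, 0]}, {"gripper": 0, "translation": [-0.2, 0, 0], "turn": [0, 0, 0]}, {"gripper": 0, "translation": [-0.2, 0, 0], "turn": [0, 0, 0]}, {"gripper": 0, "translation": [-0.2, 0, 0], "turn": [0, 0, 0]}, {"gripper": 0, "translation": [-0.2, 0, 0], "turn": [0, 0, 0]}])

```text
clock: 3.9
eef_pos: [0.4856, -0.0646, 0.0483]
orientation: [[-0.993, 0.119, 0.0], [0.119, 0.993, 0.0], [-0.0, 0.0, -1.0]]
wrist_force: [-0.8, -0.0, 0.9]
opening: 0.001
grasp_force: 0.5
```

```bash
python3 -c "
from h import *
l,z,M=st()"
```

```text
t3.90 viewer x -59.1 y 1.9 z 48.3 toolx in viewer deg 179.97 tilt [0.     0.0001] F(viewer) [-0.75 -0.09] 0.88 0.0012104169551887553
```

Call:
jog_arm(moves=[{"gripper": 0, "translation": [-0.2, -0.1, 0], "turn": [0, 0, 0]}, {"gripper": 0, "translation": [-0.2, -0.1, 0], "turn": [0, 0, 0]}, {"gripper": 0, "translation": [-0.2, 0, 0], "turn": [0, 0, 0]}, {"gripper": 0, "translation": [-0.2, 0, 0], "turn": [0, 0, 0]}, {"gripper": 0, "translation": [-0.2, 0, 0], "turn": [0, 0, 0]}, {"gripper": 0, "translation": [-0.2, 0, 0], "turn": [0, 0, 0]}, {"gripper": 0, "translation": [-0.2, 0, 0], "turn": [0, 0, 0]}, {"gripper": 0, "translation": [-0.1, 0, 0], "turn": [0, 0, 0]}, {"gripper": 0, "translation": [-0.1, 0, 0], "turn": [0, 0, 0]}])

```text
clock: 4.65
eef_pos: [0.5011, -0.0685, 0.0483]
orientation: [[-0.993, 0.119, -0.0], [0.119, 0.993, 0.0], [0.0, 0.0, -1.0]]
wrist_force: [-0.9, 0.1, 0.8]
opening: -0.002
grasp_force: 0.4
```

Call:
jog_arm(moves=[{"gripper": 0, "translation": [-0.1, 0, 0], "turn": [0, 0, 0]}, {"gripper": 0, "translation": [-0.1, 0, 0], "turn": [0, 0, 0]}])

```text
clock: 4.82
eef_pos: [0.503, -0.0687, 0.0483]
orientation: [[-0.993, 0.119, -0.0], [0.119, 0.993, 0.0], [0.0, 0.0, -1.0]]
wrist_force: [-0.6, 0.7, 1.0]
opening: 0.002
grasp_force: 0.3
```

```bash
python3 -c "
from h import *
l,z,M=st()"
```

```text
t4.82 viewer x -41.3 y -0.1 z 48.3 toolx in viewer deg 179.97 tilt [-0.      0.0001] F(viewer) [-0.72  0.65] 1.0 0.0020729964444127775
```

Call:
jog_arm(moves=[{"gripper": 0, "translation": [-0.1, 0, 0], "turn": [0, 0, 0]}, {"gripper": 0, "translation": [-0.05, 0, 0], "turn": [0, 0, 0]}])

```text
clock: 4.98
eef_pos: [0.5046, -0.0689, 0.0483]
orientation: [[-0.993, 0.119, 0.0], [0.119, 0.993, 0.0], [-0.0, 0.0, -1.0]]
wrist_force: [-0.3, 0.7, 0.2]
opening: -0.0
grasp_force: 0.2
```

Call:
jog_arm(moves=[{"gripper": 0, "translation": [-0.05, 0, 0], "turn": [0, 0, 0]}, {"gripper": 0, "translation": [-0.05, 0, 0], "turn": [0, 0, 0]}])

```text
clock: 5.15
eef_pos: [0.5055, -0.069, 0.0483]
orientation: [[-0.993, 0.119, -0.0], [0.119, 0.993, 0.0], [0.0, 0.0, -1.0]]
wrist_force: [-2.4, -0.6, 0.3]
opening: -0.002
grasp_force: 0.3
```

Call:
jog_arm(moves=[{"gripper": 0, "translation": [-0.05, 0, 0], "turn": [0, 0, 0]}, {"gripper": 0, "translation": [-0.05, 0, 0], "turn": [0, 0, 0]}])

```text
clock: 5.32
eef_pos: [0.5061, -0.0691, 0.0482]
orientation: [[-0.993, 0.119, -0.001], [0.119, 0.993, 0.0], [0.001, 0.0, -1.0]]
wrist_force: [-4.0, 0.0, 1.8]
opening: -0.002
grasp_force: 1.9
```

Call:
jog_arm(moves=[{"gripper": 0, "translation": [-0.05, 0, 0], "turn": [0, 0, 0]}, {"gripper": 0, "translation": [-0.05, 0, 0], "turn": [0, 0, 0]}, {"gripper": 0, "translation": [0, 0, 0], "turn": [0, 0, 0]}])

```text
clock: 5.57
eef_pos: [0.5062, -0.0691, 0.0482]
orientation: [[-0.993, 0.119, -0.003], [0.119, 0.993, 0.001], [0.003, 0.0, -1.0]]
wrist_force: [-6.8, -1.1, 3.7]
opening: 0.003
grasp_force: 3.6
```

```bash
python3 -c "
from h import *
l,z,M=st()"
```

```text
t5.57 viewer x -38.0 y -0.1 z 48.2 toolx in viewer deg 179.98 tilt [-0.0028  0.0007] F(viewer) [-6.58 -1.93] 3.74 0.0026324849038588697
```

Call:
jog_arm(moves=[{"gripper": 0, "translation": [2, 0, 0], "turn": [0, 0, 0]}, {"gripper": 0, "translation": [2, 0, 0], "turn": [0, 0, 0]}, {"gripper": 0, "translation": [0, 0, -3.8], "turn": [0, 0, 0]}, {"gripper": 0, "translation": [0, 0, -3.8], "turn": [0, 0, 0]}, {"gripper": 0, "translation": [0, 0, -3.8], "turn": [0, 0, 0]}, {"gripper": 0, "translation": [0, 0, -3.8], "turn": [0, 0, 0]}, {"gripper": 0, "translation": [-3.7, 0.8, 0], "turn": [0, 0, 0]}, {"gripper": 0, "translation": [-3.7, 0.8, 0], "turn": [0, 0, 0]}, {"gripper": 0, "translation": [0, 0, 0], "turn": [0, 0, 0]}, {"gripper": 0, "translation": [0, 0, 0], "turn": [0, 0, 0]}])

```text
clock: 6.4
eef_pos: [0.5442, -0.0572, 0.2001]
orientation: [[-0.993, 0.118, 0.001], [0.118, 0.993, -0.0], [-0.001, 0.0, -1.0]]
wrist_force: [0.3, 0.2, -0.0]
opening: -0.002
grasp_force: 0.0
```

```bash
cat >> h.py <<'E'
def wpose():
    s=robot.read_state();T=np.eye(4);T[:3,:3]=s["orientation"];T[:3,3]=s["eef_pos"]
    p=robot.camera_params("wrist");return T@np.array(p["T_tool_cam"]),p
def wonz(W,p,uv,z):
    uv=np.atleast_2d(np.array(uv,float));d=np.c_[(uv[:,0]-p["cx"])/p["fx"],(uv[:,1]-p["cy"])/p["fy"],np.ones(len(uv))]@W[:3,:3].T
    q=W[:3,3]+d*((z-W[2,3])/d[:,2])[:,None];return (q[:,:2]*1000-O)@R2
E
python3 -c "
from h import *
st();W,p=wpose();np.save('pics/W1.npy',W)
im,d=robot.grab_frame('wrist');cv2.imwrite('pics/w1.png',im)"
```

```text
t6.40 viewer x -1.7 y 16.2 z 200.1 toolx in viewer deg 180.02 tilt [ 0.0007 -0.0001] F(viewer) [0.25 0.19] -0.01 -0.0021585442278323247
```

View pics/w1.png

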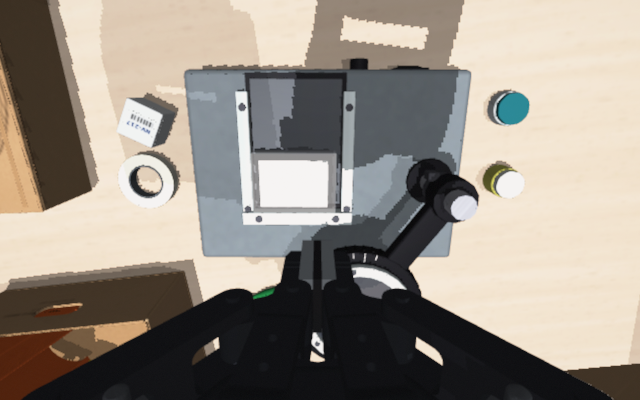

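The tile's far edge (row 212) meets the fence (row 213) with no gap, so it is home. Moving on behind the analyser.

Call:
jog_arm(moves=[{"gripper": 0, "translation": [-3.7, 0.8, 0], "turn": [0, 0, 0]}, {"gripper": 0, "translation": [-3.7, 0.8, 0], "turn": [0, 0, 0]}, {"gripper": 0, "translation": [-3.7, 0.8, 0], "turn": [0, 0, 0]}, {"gripper": 0, "translation": [-3.7, 0.8, 0], "turn": [0, 0, 0]}, {"gripper": 0, "translation": [-3.7, 0.8, 0], "turn": [0, 0, 0]}, {"gripper": 0, "translation": [0, 0, 0], "turn": [0, 0, 0]}, {"gripper": 0, "translation": [0, 0, 3.7], "turn": [0, 0, 0]}, {"gripper": 0, "translation": [0, 0, 3.7], "turn": [0, 0, 0]}, {"gripper": 0, "translation": [0, 0, 3], "turn": [0, 0, 0]}, {"gripper": 0, "translation": [0, 0, 0.7], "turn": [0, 0, 0]}, {"gripper": 0, "translation": [0, 0, 0], "turn": [0, 0, 0]}])

```text
clock: 7.37
eef_pos: [0.73, -0.0398, 0.0871]
orientation: [[-0.993, 0.119, -0.005], [0.119, 0.993, 0.001], [0.005, 0.0, -1.0]]
wrist_force: [-0.4, 0.4, -0.3]
opening: 0.003
grasp_force: 0.0
```

```bash
python3 -c "
from h import *
st();W=np.load('pics/W1.npy');p=robot.camera_params('wrist')
print(wonz(W,p,[(187,71),(469,71),(449,256),(204,256)],.04).round(1))
print(wonz(W,p,[(243,213),(352,213)],.052).round(1), wonz(W,p,[(254,152),(336,152),(336,212),(254,212)],.055).round(1))
"
```

```text
t7.37 viewer x 180.7 y 55.5 z 87.1 toolx in viewer deg 179.95 tilt [-0.0046  0.0008] F(viewer) [-0.4   0.33] -0.27 0.003398564295931131
[[-92.4 -92.4]
 [-92.6 143.8]
 [ 78.  146.1]
 [ 78.2 -94.2]]
[[ 29.3 -50.5]
 [ 29.2  48.3]] [[-26.7 -37.1]
 [-26.8  32.6]
 [ 27.2  33.6]
 [ 27.3 -39.9]]
```

Call:
jog_arm(moves=[{"gripper": 0, "translation": [0.5, -0.1, 0], "turn": [0, 0, 0]}, {"gripper": 0, "translation": [0.5, -0.1, 0], "turn": [0, 0, 0]}, {"gripper": 0, "translation": [0.5, -0.2, 0], "turn": [0, 0, 0]}, {"gripper": 0, "translation": [0.4, -0.5, 0], "turn": [0, 0, 0]}, {"gripper": 0, "translation": [0.4, -0.5, 0], "turn": [0, 0, 0]}, {"gripper": 0, "translation": [0.4, -0.5, 0], "turn": [0, 0, 0]}])

```text
clock: 7.87
eef_pos: [0.7046, -0.0568, 0.0915]
orientation: [[-0.993, 0.119, 0.008], [0.119, 0.993, -0.002], [-0.008, -0.001, -1.0]]
wrist_force: [13.6, -5.8, -1.8]
opening: -0.0
grasp_force: 7.5
```

```bash
python3 -c "
from h import *
st()"
```

```text
t7.87 viewer x 157.5 y 35.6 z 91.5 toolx in viewer deg 179.97 tilt [ 0.0082 -0.0019] F(viewer) [14.23 -4.09] -1.84 -7.510488719806213e-05
```

Call:
jog_arm(moves=[{"gripper": 0, "translation": [0, 0, 0], "turn": [0, 0, 0]}, {"gripper": 0, "translation": [0, 0, 0], "turn": [0, 0, 0]}])

```text
clock: 8.03
eef_pos: [0.7042, -0.0576, 0.0914]
orientation: [[-0.993, 0.12, 0.007], [0.12, 0.993, -0.002], [-0.007, -0.002, -1.0]]
wrist_force: [7.7, -7.4, 1.0]
opening: 0.004
grasp_force: 4.8
```

```bash
python3 -c "
from h import *
st()
im,d=robot.grab_frame('top');cv2.imwrite('pics/t3.png',cv2.resize(im[110:250,320:470],None,fx=4,fy=4,interpolation=cv2.INTER_CUBIC))"
```

```text
t8.03 viewer x 157.2 y 34.8 z 91.4 toolx in viewer deg 179.93 tilt [ 0.0066 -0.0024] F(viewer) [ 8.48 -6.45] 1.02 0.0037141233190492997
```

View pics/t3.png

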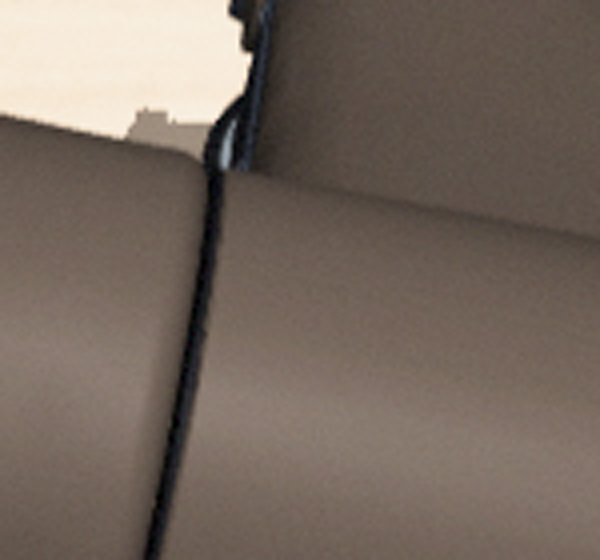

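The top view is hidden by the arm (only a sliver of the rim at (225,140)). I'll use the wrist view for the contact.

```bash
python3 -c "
from h import *
st();W,p=wpose();np.save('pics/W2.npy',W)
im,d=robot.grab_frame('wrist');cv2.imwrite('pics/w2.png',im)"
```

```text
t8.08 viewer x 157.2 y 34.8 z 91.3 toolx in viewer deg 179.94 tilt [ 0.0065 -0.0025] F(viewer) [ 8.19 -6.95] 0.81 -0.0020139000858600538
```

View pics/w2.png

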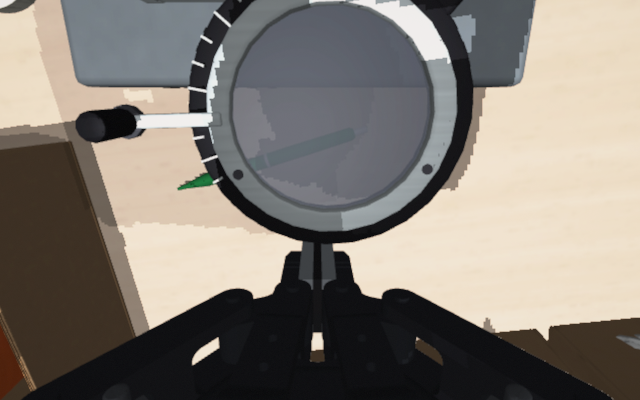

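```bash
python3 -c "
from h import *
W=np.load('pics/W2.npy');p=robot.camera_params('wrist')
print(wonz(W,p,[(331,101),(190,101),(472,101),(331,243)],.1).round(1))
print('clip? knob', wonz(W,p,[(92,126)],.128).round(1))
print('tip', wonz(W,p,[(302,243),(334,243)],.1).round(1))
"
```

```text
[[ 87.9  40.3]
 [ 87.9 -12.9]
 [ 87.9  93.5]
 [146.4  41. ]]
clip? knob [[ 94.6 -33.4]]
tip [[146.4  28.6]
 [146.4  42.3]]
```

Call:
jog_arm(moves=[{"gripper": 0, "translation": [-1, 0, 0], "turn": [0, 0, 0]}, {"gripper": 0, "translation": [-1, 0, 0], "turn": [0, 0, 0]}, {"gripper": 0, "translation": [0, 2, 0], "turn": [0, 0, 0]}, {"gripper": 0, "translation": [0, 2, 0], "turn": [0, 0, 0]}, {"gripper": 0, "translation": [0, 2, 0], "turn": [0, 0, 0]}, {"gripper": 0, "translation": [1.4, 0, 0], "turn": [0, 0, 0]}, {"gripper": 0, "translation": [1, 0, 0], "turn": [0, 0, 0]}, {"gripper": 0, "translation": [0, 0, 0], "turn": [0, 0, 0]}, {"gripper": 0, "translation": [0, 0, 0], "turn": [0, 0, 0]}])

```text
clock: 8.88
eef_pos: [0.7058, 0.0043, 0.0903]
orientation: [[-0.993, 0.119, 0.001], [0.119, 0.993, -0.0], [-0.001, 0.0, -1.0]]
wrist_force: [0.4, 0.5, 0.9]
opening: 0.002
grasp_force: 0.0
```

```bash
python3 -c "
from h import *
st()"
```

```text
t8.88 viewer x 151.4 y 96.5 z 90.3 toolx in viewer deg 179.97 tilt [ 0.0011 -0.0001] F(viewer) [0.3 0.5] 0.89 0.0020479008946869943
```

Call:
jog_arm(moves=[{"gripper": 0, "translation": [0.35, -0.2, 0.2], "turn": [0, 0, 0]}, {"gripper": 0, "translation": [0.35, -0.2, 0], "turn": [0, 0, 0]}, {"gripper": 0, "translation": [0.35, -0.2, 0], "turn": [0, 0, 0]}, {"gripper": 0, "translation": [0.35, -0.2, 0], "turn": [0, 0, 0]}, {"gripper": 0, "translation": [0.15, -0.35, 0], "turn": [0, 0, 0]}, {"gripper": 0, "translation": [0.15, -0.35, 0], "turn": [0, 0, 0]}, {"gripper": 0, "translation": [0.15, -0.35, 0], "turn": [0, 0, 0]}, {"gripper": 0, "translation": [0.15, -0.35, 0], "turn": [0, 0, 0]}, {"gripper": 0, "translation": [0.15, -0.4, 0], "turn": [0, 0, 0]}])

```text
clock: 9.63
eef_pos: [0.6815, -0.019, 0.0874]
orientation: [[-0.993, 0.119, 0.001], [0.119, 0.993, 0.0], [-0.001, 0.0, -1.0]]
wrist_force: [3.1, 1.0, -1.0]
opening: 0.001
grasp_force: 1.9
```

```bash
python3 -c "
from h import *
st()"
```

```text
t9.63 viewer x 130.1 y 70.5 z 87.4 toolx in viewer deg 179.97 tilt [0.0011 0.    ] F(viewer) [2.98 1.4 ] -1.02 0.0013202295479774748
```

Call:
jog_arm(moves=[{"gripper": 0, "translation": [0.24, -0.43, 0], "turn": [0, 0, 0]}, {"gripper": 0, "translation": [0.24, -0.43, 0], "turn": [0, 0, 0]}, {"gripper": 0, "translation": [0.24, -0.43, 0], "turn": [0, 0, 0]}, {"gripper": 0, "translation": [0.24, -0.43, 0], "turn": [0, 0, 0]}, {"gripper": 0, "translation": [0.3, -0.39, 0], "turn": [0, 0, 0]}, {"gripper": 0, "translation": [0.3, -0.39, 0], "turn": [0, 0, 0]}, {"gripper": 0, "translation": [0.3, -0.39, 0], "turn": [0, 0, 0]}, {"gripper": 0, "translation": [0.3, -0.39, 0], "turn": [0, 0, 0]}, {"gripper": 0, "translation": [0.36, -0.34, 0], "turn": [0, 0, 0]}, {"gripper": 0, "translation": [0.36, -0.34, 0], "turn": [0, 0, 0]}, {"gripper": 0, "translation": [0.36, -0.34, 0], "turn": [0, 0, 0]}, {"gripper": 0, "translation": [0.36, -0.34, 0], "turn": [0, 0, 0]}])

```text
clock: 10.63
eef_pos: [0.6397, -0.0608, 0.0874]
orientation: [[-0.993, 0.119, 0.0], [0.119, 0.993, -0.0], [-0.0, -0.0, -1.0]]
wrist_force: [4.7, -0.1, 0.0]
opening: -0.0
grasp_force: 2.0
```

Call:
jog_arm(moves=[{"gripper": 0, "translation": [0.4, -0.28, 0], "turn": [0, 0, 0]}, {"gripper": 0, "translation": [0.4, -0.28, 0], "turn": [0, 0, 0]}, {"gripper": 0, "translation": [0.4, -0.28, 0], "turn": [0, 0, 0]}, {"gripper": 0, "translation": [0.4, -0.28, 0], "turn": [0, 0, 0]}, {"gripper": 0, "translation": [0.2, -0.1, 0], "turn": [0, 0, 0]}, {"gripper": 0, "translation": [0.2, -0.1, 0], "turn": [0, 0, 0]}, {"gripper": 0, "translation": [0.1, -0.1, 0], "turn": [0, 0, 0]}, {"gripper": 0, "translation": [0.1, -0.1, 0], "turn": [0, 0, 0]}])

```text
clock: 11.3
eef_pos: [0.6159, -0.0728, 0.0873]
orientation: [[-0.993, 0.119, -0.0], [0.119, 0.993, 0.0], [0.0, 0.0, -1.0]]
wrist_force: [2.8, 1.1, 1.7]
opening: -0.002
grasp_force: 1.3
```

Call:
jog_arm(moves=[{"gripper": 0, "translation": [0.1, -0.1, 0], "turn": [0, 0, 0]}, {"gripper": 0, "translation": [0.1, -0.1, 0], "turn": [0, 0, 0]}])

```text
clock: 11.47
eef_pos: [0.6136, -0.0743, 0.0872]
orientation: [[-0.993, 0.119, -0.001], [0.119, 0.993, 0.001], [0.001, 0.0, -1.0]]
wrist_force: [3.2, 1.8, 0.2]
opening: -0.003
grasp_force: 1.1
```

```bash
python3 -c "
from h import *
st()"
```

```text
t11.47 viewer x 69.2 y 7.5 z 87.2 toolx in viewer deg 179.98 tilt [-0.0008  0.0006] F(viewer) [2.93 2.18] 0.21 -0.0029494383692133925
```

Call:
jog_arm(moves=[{"gripper": 0, "translation": [0.1, 0, 0], "turn": [0, 0, 0]}, {"gripper": 0, "translation": [0.1, 0, 0], "turn": [0, 0, 0]}])

```text
clock: 11.63
eef_pos: [0.6122, -0.0746, 0.0873]
orientation: [[-0.993, 0.119, 0.0], [0.119, 0.993, -0.0], [-0.0, -0.0, -1.0]]
wrist_force: [4.6, -3.8, -2.0]
opening: -0.0
grasp_force: 2.4
```

Call:
jog_arm(moves=[{"gripper": 0, "translation": [0.05, 0, 0], "turn": [0, 0, 0]}, {"gripper": 0, "translation": [0.05, 0, 0], "turn": [0, 0, 0]}])

```text
clock: 11.8
eef_pos: [0.6114, -0.0747, 0.0873]
orientation: [[-0.993, 0.119, 0.001], [0.119, 0.993, -0.001], [-0.001, -0.001, -1.0]]
wrist_force: [3.2, -4.2, -0.8]
opening: 0.004
grasp_force: 2.5
```

Call:
jog_arm(moves=[{"gripper": 0, "translation": [0.05, 0, 0], "turn": [0, 0, 0]}, {"gripper": 0, "translation": [0.05, 0, 0], "turn": [0, 0, 0]}])

```text
clock: 11.97
eef_pos: [0.6105, -0.0747, 0.0873]
orientation: [[-0.993, 0.119, 0.001], [0.119, 0.993, -0.001], [-0.001, -0.001, -1.0]]
wrist_force: [5.1, -4.9, 0.2]
opening: 0.002
grasp_force: 2.5
```

```bash
python3 -c "
from h import *
st()"
```

```text
t11.97 viewer x 66.1 y 6.7 z 87.3 toolx in viewer deg 179.99 tilt [ 0.0011 -0.0008] F(viewer) [ 5.68 -4.24] 0.16 0.0022291287857793343
```

Call:
jog_arm(moves=[{"gripper": 0, "translation": [0.05, -0.05, 0], "turn": [0, 0, 0]}, {"gripper": 0, "translation": [0.05, -0.05, 0], "turn": [0, 0, 0]}])

```text
clock: 12.13
eef_pos: [0.6095, -0.0751, 0.0874]
orientation: [[-0.993, 0.119, 0.002], [0.119, 0.993, -0.0], [-0.002, 0.0, -1.0]]
wrist_force: [7.1, 2.9, -2.5]
opening: -0.002
grasp_force: 4.0
```

Call:
jog_arm(moves=[{"gripper": 0, "translation": [0.05, 0, 0], "turn": [0, 0, 0]}, {"gripper": 0, "translation": [0.05, 0, 0], "turn": [0, 0, 0]}])

```text
clock: 12.3
eef_pos: [0.6095, -0.075, 0.0875]
orientation: [[-0.993, 0.119, 0.004], [0.119, 0.993, -0.001], [-0.004, -0.0, -1.0]]
wrist_force: [12.4, -1.0, -5.4]
opening: -0.001
grasp_force: 6.4
```

Call:
jog_arm(moves=[{"gripper": 0, "translation": [0.05, 0, 0], "turn": [0, 0, 0]}, {"gripper": 0, "translation": [0.05, 0, 0], "turn": [0, 0, 0]}])

```text
clock: 12.47
eef_pos: [0.6094, -0.0751, 0.0875]
orientation: [[-0.993, 0.119, 0.006], [0.119, 0.993, -0.001], [-0.006, -0.0, -1.0]]
wrist_force: [17.1, -1.9, -8.3]
opening: -0.001
grasp_force: 8.8
```

```bash
python3 -c "
from h import *
st()"
```

```text
t12.47 viewer x 65.1 y 6.2 z 87.5 toolx in viewer deg 179.96 tilt [ 0.006  -0.0009] F(viewer) [17.24  0.11] -8.26 -0.0008432162165048629
```

Call:
jog_arm(moves=[{"gripper": 0, "translation": [-1.5, 0, 0], "turn": [0, 0, 0]}, {"gripper": 0, "translation": [-1.5, 0, 0], "turn": [0, 0, 0]}, {"gripper": 0, "translation": [0, 0, -3.8], "turn": [0, 0, 0]}, {"gripper": 0, "translation": [0, 0, -3.8], "turn": [0, 0, 0]}, {"gripper": 0, "translation": [0, 0, -3.7], "turn": [0, 0, 0]}, {"gripper": 0, "translation": [3.8, -1.5, 0], "turn": [0, 0, 0]}, {"gripper": 0, "translation": [3.8, -1.5, 0], "turn": [0, 0, 0]}, {"gripper": 0, "translation": [3.8, -1.5, 0], "turn": [0, 0, 0]}, {"gripper": 0, "translation": [0, 0, 0], "turn": [0, 0, 0]}, {"gripper": 0, "translation": [0, 0, 0], "turn": [0, 0, 0]}])

```text
clock: 13.3
eef_pos: [0.5164, -0.1095, 0.2006]
orientation: [[-0.993, 0.12, -0.001], [0.12, 0.993, 0.001], [0.001, 0.0, -1.0]]
wrist_force: [0.9, -0.3, 0.4]
opening: -0.004
grasp_force: 0.0
```

```bash
python3 -c "
from h import *
st();W,p=wpose();np.save('pics/W3.npy',W)
im,d=robot.grab_frame('wrist');cv2.imwrite('pics/w3.png',im)"
```

```text
t13.30 viewer x -23.2 y -39.1 z 200.6 toolx in viewer deg 179.89 tilt [-0.0013  0.0006] F(viewer) [ 0.92 -0.19] 0.36 -0.004003905158333521
```

View pics/w3.png

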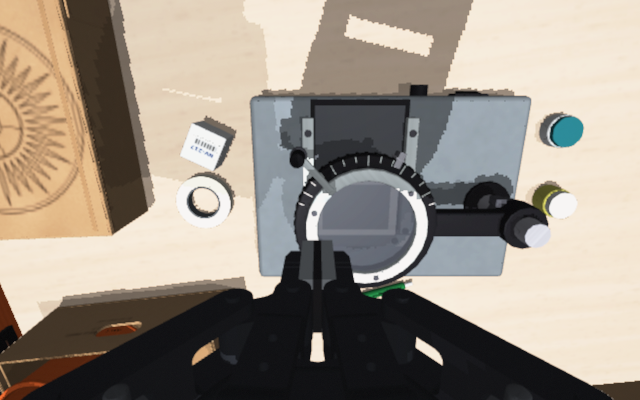

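Analyser is in (arm bar horizontal, frame centred at about (365,222)). Knob top is at (296,157) and the clip at about (403,160). Now a polar profile for the clip and lever angles.

```bash
cat >> h.py <<'E'
def wproj(W,p,X):  # viewer mm xyz -> px
    X=np.atleast_2d(X);w=np.c_[X[:,:2]@R2.T+O,X[:,2]]/1000
    c=(w-W[:3,3])@W[:3,:3];return np.c_[c[:,0]/c[:,2]*p["fx"]+p["cx"],c[:,1]/c[:,2]*p["fy"]+p["cy"]]
def polar(im,W,p,C,r,z,phis):
    X=np.c_[C[0]-r*np.cos(phis),C[1]+r*np.sin(phis),np.full(len(phis),z)]
    uv=wproj(W,p,X).astype(np.float32)
    return cv2.remap(cv2.cvtColor(im,cv2.COLOR_BGR2GRAY),uv[:,0],uv[:,1],cv2.INTER_LINEAR)if 0 else cv2.remap(cv2.cvtColor(im,cv2.COLOR_BGR2GRAY),uv[None,:,0].copy(),uv[None,:,1].copy(),cv2.INTER_LINEAR)[0]
E
python3 -c "
from h import *
W=np.load('pics/W3.npy');p=robot.camera_params('wrist');im=cv2.imread('pics/w3.png')
print('knob',wonz(W,p,[(296,157)],.128),'ring edges px',wproj(W,p,[(-55,0,100),(0,55,100),(0,-55,100)]).round())
ph=np.arange(-1.0,1.01,.04);np.set_printoptions(linewidth=250)
print(ph.round(2))
for r,z in((49,103),(53,103),(56,103),(58,103),(60,103),(62,103),(64,103),(60,108),(66,108)): print(r,z,polar(im,W,p,(0,0),r,z,ph))
"
```

```text
knob [[-56.81907414 -52.19197253]] ring edges px [[371. 153.]
 [440. 224.]
 [296. 224.]]
[-1.   -0.96 -0.92 -0.88 -0.84 -0.8  -0.76 -0.72 -0.68 -0.64 -0.6  -0.56 -0.52 -0.48 -0.44 -0.4  -0.36 -0.32 -0.28 -0.24 -0.2  -0.16 -0.12 -0.08 -0.04  0.    0.04  0.08  0.12  0.16  0.2   0.24  0.28  0.32  0.36  0.4   0.44  0.48  0.52  0.56  0.6
  0.64  0.68  0.72  0.76  0.8   0.84  0.88  0.92  0.96  1.  ]
49 103 [ 52  53  52  53  95 123 125  23  18  18  27 115  24  25  25  26  26  25  25  29  31  26  26  25 115  26  26  25  79  26  26  26  25  90 145 133  62 125  28  25  24  44  86  24  25  24 119  27  23  24  34]
53 103 [ 58  58 115  84  74 121 125  65  18  18  19  96  25  26  26  95  26  26  26  48  65  27  25  25 112  24  22  21  78  21  19  17  17  58 139 136  50  67  68  41  71 124  68  57  86 123 132 117  91  88  65]
56 103 [ 16  19  29  12  34 121 124  24  13  10  11  14  11  11  12  11  11  12  12  13  11  20  22  10  29  37  25  40  53  54  63  67  60  57 138 137 118 166 167 171 135  94  94 136 164 164 164 163  91  91  92]
58 103 [136 168  94  83 114 121 124  44  31  36  42  30  41  39 
[... 513 characters left out ...]
 166 168 168  94  94  95 102 165 164 165 163 165 167 165 110]
64 103 [151 151 149 182 245 162 172 235  41  48  48  48  49  48  49  49  49  49  49  48  49  49  64  49  49  49  68  68  68  68  68  67  67  64  57 163 165 170 126  95  95  94  95 166 164 165 163 164 165 165 158]
60 108 [148 180 233 165 126 120 126  66  48  46  48  47  47  48  47  47  47  48  48  47  48  48  48  48  48  54  65  68  69  68  68  68  43  76 126 141 165 169 165  95  94  96 165 165 166 166 166 166 165  93  95]
66 108 [151 152 151 148 179 185 171 211 181  99  47  48  48  49  49  49  49  49  48  49  53  60  67  49  49  67  68  68  68  68  68  68  67  40 149 165 170 120  95  94  95  95 160 164 164 164 165 165 165 165 152]
```

Call:
jog_arm(moves=[{"gripper": 0, "translation": [1.7, -2, 0], "turn": [0, 0, 0]}, {"gripper": 0, "translation": [1.7, -2.1, 0], "turn": [0, 0, 0]}, {"gripper": 0, "translation": [0, 0, 0], "turn": [0, 0, 0]}, {"gripper": 0, "translation": [0, 0, 3.5], "turn": [0, 0, 0]}, {"gripper": 0, "translation": [0, 0, 3.5], "turn": [0, 0, 0]}, {"gripper": 0, "translation": [0, 0, 1.8], "turn": [0, 0, 0]}, {"gripper": 0, "translation": [0, 0, 0], "turn": [0, 0, 0]}, {"gripper": 0, "translation": [0, 0, 0], "turn": [0, 0, 0]}])

```text
clock: 14.02
eef_pos: [0.4803, -0.1457, 0.1117]
orientation: [[-0.993, 0.118, -0.002], [0.118, 0.993, 0.001], [0.002, 0.001, -1.0]]
wrist_force: [0.4, -0.1, 0.2]
opening: -0.003
grasp_force: 0.0
```

Call:
jog_arm(moves=[{"gripper": 0, "translation": [0, 0.5, 0], "turn": [0, 0, 0]}, {"gripper": 0, "translation": [0, 0.5, 0], "turn": [0, 0, 0]}, {"gripper": 0, "translation": [0.1, 0.4, 0], "turn": [0, 0, 0]}, {"gripper": 0, "translation": [0.2, 0.4, 0], "turn": [0, 0, 0]}, {"gripper": 0, "translation": [0.2, 0.4, 0], "turn": [0, 0, 0]}, {"gripper": 0, "translation": [0.2, 0.4, 0], "turn": [0, 0, 0]}, {"gripper": 0, "translation": [0.2, 0.4, 0], "turn": [0, 0, 0]}, {"gripper": 0, "translation": [0.2, 0.4, 0], "turn": [0, 0, 0]}, {"gripper": 0, "translation": [0.2, 0.4, 0], "turn": [0, 0, 0]}, {"gripper": 0, "translation": [0.1, 0.4, 0], "turn": [0, 0, 0]}, {"gripper": 0, "translation": [0.1, 0.4, 0], "turn": [0, 0, 0]}])

```text
clock: 14.93
eef_pos: [0.4701, -0.0982, 0.1123]
orientation: [[-0.993, 0.119, -0.0], [0.119, 0.993, 0.0], [0.0, 0.0, -1.0]]
wrist_force: [-0.1, -1.8, 1.9]
opening: 0.002
grasp_force: 0.5
```

```bash
python3 -c "
from h import *
st()"
```

```text
t14.93 viewer x -70.5 y -33.2 z 112.3 toolx in viewer deg 179.98 tilt [-0.0001  0.0001] F(viewer) [ 0.16 -1.75] 1.85 0.002370124240872861
```

Call:
jog_arm(moves=[{"gripper": 0, "translation": [0.1, 0.4, 0], "turn": [0, 0, 0]}, {"gripper": 0, "translation": [0.1, 0.4, 0], "turn": [0, 0, 0]}, {"gripper": 0, "translation": [0.1, 0.4, 0], "turn": [0, 0, 0]}, {"gripper": 0, "translation": [0.05, 0.4, 0], "turn": [0, 0, 0]}, {"gripper": 0, "translation": [0, 0.4, 0], "turn": [0, 0, 0]}, {"gripper": 0, "translation": [0, 0.4, 0], "turn": [0, 0, 0]}, {"gripper": 0, "translation": [0, 0.4, 0], "turn": [0, 0, 0]}, {"gripper": 0, "translation": [-0.05, 0.4, 0], "turn": [0, 0, 0]}, {"gripper": 0, "translation": [-0.05, 0.4, 0], "turn": [0, 0, 0]}, {"gripper": 0, "translation": [-0.05, 0.2, 0], "turn": [0, 0, 0]}, {"gripper": 0, "translation": [0, 0, 0], "turn": [0, 0, 0]}])

```text
clock: 15.85
eef_pos: [0.4728, -0.0602, 0.1122]
orientation: [[-0.993, 0.119, -0.0], [0.119, 0.993, 0.0], [0.0, 0.0, -1.0]]
wrist_force: [-0.9, -0.0, 0.3]
opening: 0.002
grasp_force: 0.0
```

```bash
python3 -c "
from h import *
st();W,p=wpose();np.save('pics/W4.npy',W)
im,d=robot.grab_frame('wrist');cv2.imwrite('pics/w4.png',im)"
```

```text
t15.85 viewer x -72.3 y 4.8 z 112.2 toolx in viewer deg 180.00 tilt [-0.0001  0.0002] F(viewer) [-0.86 -0.15] 0.3 0.0023956127483107876
```

View pics/w4.png

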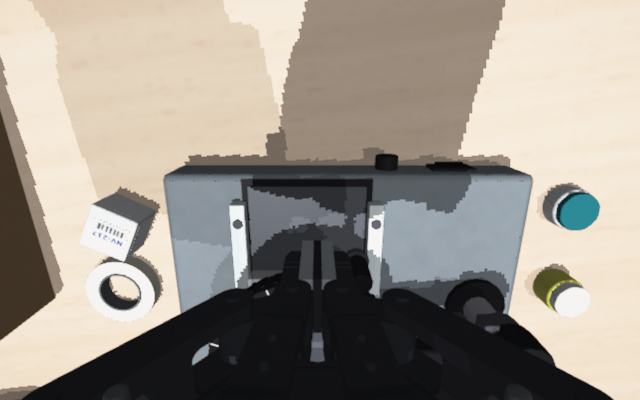

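The knob (357,265) sits against the fingertip, and the lever is hidden behind the gripper. I'll back off, lift and look at lever and clip from nearby.

Call:
jog_arm(moves=[{"gripper": 0, "translation": [0, -0.8, 0], "turn": [0, 0, 0]}, {"gripper": 0, "translation": [0, -0.7, 0], "turn": [0, 0, 0]}, {"gripper": 0, "translation": [0, 0, -2], "turn": [0, 0, 0]}, {"gripper": 0, "translation": [0, 0, -1.8], "turn": [0, 0, 0]}, {"gripper": 0, "translation": [-2.6, 1.5, 0], "turn": [0, 0, 0]}, {"gripper": 0, "translation": [-2.6, 1.5, 0], "turn": [0, 0, 0]}, {"gripper": 0, "translation": [0, 0, 0], "turn": [0, 0, 0]}, {"gripper": 0, "translation": [0, 0, 0], "turn": [0, 0, 0]}, {"gripper": 0, "translation": [0, 0, 0], "turn": [0, 0, 0]}])

```text
clock: 16.65
eef_pos: [0.5254, -0.0525, 0.1499]
orientation: [[-0.993, 0.119, -0.001], [0.119, 0.993, 0.0], [0.001, 0.0, -1.0]]
wrist_force: [-0.4, -0.7, 0.2]
opening: 0.001
grasp_force: 0.0
```

```bash
cat > m.py <<'E'
from h import *
import sys
n=sys.argv[1]
st();W,p=wpose();np.save(f'pics/W{n}.npy',W)
im,d=robot.grab_frame('wrist');cv2.imwrite(f'pics/w{n}.png',im)
ph=np.arange(-.6,.8,.02);np.set_printoptions(linewidth=300)
print((ph*100).round().astype(int))
for r,z in((50,100),(53,100),(57,103),(60,103),(58,108),(62,108),(66,108)): print(r,z,polar(im,W,p,(0,0),r,z,ph))
E
python3 m.py 5
```

```text
t16.65 viewer x -20.9 y 18.7 z 149.9 toolx in viewer deg 179.96 tilt [-0.0012  0.0003] F(viewer) [-0.36 -0.78] 0.2 0.0012642787405536006
[-60 -58 -56 -54 -52 -50 -48 -46 -44 -42 -40 -38 -36 -34 -32 -30 -28 -26 -24 -22 -20 -18 -16 -14 -12 -10  -8  -6  -4  -2   0   2   4   6   8  10  12  14  16  18  20  22  24  26  28  30  32  34  36  38  40  42  44  46  48  50  52  54  56  58  60  62  64  66  68  70  72  74  76  78]
50 100 [142  52  52  29  18  16  17  18  90  86  17  17  16  17  17  17  18  54 103  30  19  19  19  19  20  19  34 105  41  19  20  19  20  20  19  19  72  66  19  20  20  20  17  18  23 111 162 165 170 168 137 131  97  24  25  98  88  22  21  22  19  18  17  17  40  92  27  16  16  16]
53 100 [ 45  41  22  10  12  16  12  14  11   9  10  14  14  15  13  10   9  13  11  14  14  10   8  10  13  12  16  13   9  10  14  16  19  17  11   6  14  18  18  11  12   8  13  23  21  91 163 164 170 167 134 133  91  33   9  23  33  37  44  40  13  19  40  31  36 102  62  52 113 147]
57 103 [244 245 245 240 149  69  40  88  46  47  47  48  48  47  48  47  47  48  47  47  47  47  48  48
[... 641 characters left out ...]
7  47  47  47  47  47 120 164 168 171 140 131  82  53  66  66  65  66  66  64  53  43 131 168 166 166 168 170 172 169 133]
62 108 [143 225 243 243 244 245 246 222  84  66 120 125 125 125 125 123  82  50  55  48  47  48  47  48  48  47  48  47  48  48  47  48  48  48  47  47  47  47  48  48  58  65  63  65  65 107 165 166 169 102  66  65  66  65  66  66  65  50  53 147 165 166 166 170 172 168 115  94  93  93]
66 108 [142 143 145 232 243 243 245 245 244 131  51 105 124 125 124 125 126 126 126 126 127 127 128  84  48  48  48  47  48  49  49  63  61  50  48  48  49  49  54  59  66  67  67  66  60  20  22  22  23  23  23  23  57  65  66  60  39 144 166 165 167 170 171 148  96  94  94  93  94  94]
```

```bash
cat > f.py <<'E'
from h import *
import sys
from scipy.optimize import least_squares
n=sys.argv[1];W=np.load(f'pics/W{n}.npy');p=robot.camera_params('wrist');im=cv2.imread(f'pics/w{n}.png')
ph=np.arange(-.6,.8,.002)
# ticks -> points at z=100
g=polar(im,W,p,(0,0),50,100,ph).astype(float)
pts=[]
for c in [float(a) for a in sys.argv[2].split(',')]:
    m=abs(ph-c)<.04;w=np.clip(g[m]-30,0,None);a=(ph[m]*w).sum()/w.sum();pts.append((-50*np.cos(a),50*np.sin(a)))
pts=np.array(pts);k=np.radians(10*np.array([int(a) for a in sys.argv[3].split(',')]))
# lines through C at angle k: cross product zero
A=np.c_[np.sin(k),np.cos(k)];b=(A*pts).sum(1);C,res,_,_=np.linalg.lstsq(A,b,rcond=None);print("C",C,"resid",(A@C-b).round(2))
np.set_printoptions(linewidth=250)
q=np.arange(.20,.62,.01);print((q*100).round().astype(int))
for r,z in((56,103),(57,103),(58,103),(59,103),(56,108),(58,108),(60,108),(62,108),(64,108)):
    print(r,z,polar(im,W,p,C,r,z,q))
E
python3 f.py 5 -.43,-.245,-.06,.125,.69 -2,-1,0,1,4
```

```text
C [ 3.51795795 -2.9360435 ] resid [ 0.05 -0.02 -0.02 -0.04  0.03]
[20 21 22 23 24 25 26 27 28 29 30 31 32 33 34 35 36 37 38 39 40 41 42 43 44 45 46 47 48 49 50 51 52 53 54 55 56 57 58 59 60 61]
56 103 [ 12  12  12  11  14  13  13  13  13  12  12  12  48 109 151 163 163 165 168 171 169 153 134 130 128 113  78  33  18  12  16  26  26  19  12  14  13  14  14  14  13  13]
57 103 [ 11  11  12  12  12  12  13  11  11  11  10  13  39 114 156 164 164 165 169 171 168 153 136 133 136 132 130  90  24  12  14  14  13  11  10  11  10  11  13  11  10  12]
58 103 [ 29  25  24  22  14   8   8  13  22  28  26  26  44 104 150 164 164 165 169 171 167 150 134 133 132 107  76  43  15   9  14  24  30  30  30  39  41  39  36  20  11  11]
59 103 [ 47  45  46  46  40  36  37  40  44  47  48  47  58 108 154 164 164 166 170 171 167 141 126 131 131 101  62  44  38  36  40  45  47  48  57  64  65  64  62  57  60  59]
56 108 [ 23  19  19  20  20  19  20  18  18  18  19  27  76 135 162 164 165 168 171 171 162 139 131 133 117  64  25  23  30  79 129 109  48  23  22  23  23  23  20  19  18  16]
58 108 [ 11  11  12  12  12  13  13  12  11  11  11  19  72 136 161 164 165 167 171 169 157 137 132 136 132 130  83  15  12  14  13  13  10  11  11  11  12  12  10  10  12  11]
60 108 [ 47  45  46  46  39  35  37  40  44  47  47  47  78 134 161 164 165 168 171 169 147 127 131 132 102  61  44  39  38  43  46  48  51  60  66  65  64  63  61  62  62  59]
62 108 [ 47  48  47  47  47  48  47  47  47  47  47  48  71 130 162 164 165 169 171 168 149 131 134 128  90  50  51  60  65  65  65  66  66  66  65  65  65  66  66  58  41  39]
64 108 [ 48  47  47  47  48  47  48  48  48  55  63  58  67 129 161 165 166 169 172 166 121  53  38  49  48  58  66  65  66  65  65  66  66  66  65  66  57  48  37  42  85 134]
```

```bash
python3 f.py 3 -.56,-.385,-.21,-.04,.12 -3,-2,-1,0,1
```

```text
C [ 1.31482109 -1.84392332] resid [ 0.03  0.01 -0.06 -0.03  0.05]
[20 21 22 23 24 25 26 27 28 29 30 31 32 33 34 35 36 37 38 39 40 41 42 43 44 45 46 47 48 49 50 51 52 53 54 55 56 57 58 59 60 61]
56 103 [ 11  11  14  17  23  31  36  35  36  34  27  23  24  30  46  80 111 133 142 145 146 144 142 139 132 121 103  83  96 118 142 155 165 151 141 131 130 137 140 147 151 155]
57 103 [ 30  36  41  47  55  62  65  63  61  56  53  52  54  55  68  97 125 143 148 144 143 142 140 140 136 128 116 131 146 165 166 166 166 165 166 167 167 170 170 171 171 169]
58 103 [ 62  65  67  67  67  68  68  65  63  61  62  58  54  53  54  52  78 114 135 139 139 139 136 136 126 103 119 141 163 165 166 166 166 166 167 168 169 171 171 170 168 147]
59 103 [ 68  68  68  68  68  68  67  67  66  67  62  52  38  37  39  44  57 105 130 139 140 139 137 134 125 126 140 160 165 166 166 166 167 167 168 170 170 171 170 162 139 114]
56 108 [ 15  16  16  14  18  19  19  16  12  16  23  28  39  81 113 135 139 142 142 140 138 129 114  89  65  66  93 121 146 157 144 134 117 118 123 132 144 147 156 154 151 134]
58 108 [ 56  61  64  67  67  65  62  59  59  58  58  60  68  84 116 135 140 139 139 138 136 133 117 113 131 155 165 166 166 166 166 167 168 169 171 171 170 168 146 123  96  93]
60 108 [ 67  68  68  68  67  67  68  67  61  47  38  36  39  44  79 116 137 139 140 138 136 135 132 149 162 166 166 165 166 167 168 169 170 170 171 163 144 114  98  94  94  93]
62 108 [ 68  68  68  68  68  68  67  67  66  58  50  46  48  52  70  90 109 117 119 114 121 133 142 159 165 165 165 165 167 168 170 171 171 169 153 122  99  94  94  94  95  95]
64 108 [ 68  68  68  68  67  68  67  68  67  68  68  68  68  66  58  37  42  57  74 100 146 164 167 166 166 165 166 168 169 170 171 168 146 116  92  94  94  95  94  94  94  94]
```

Clip at 0.411 rad (both views agree) and lever at 0.363, so 3.6 mm to go at the knob. Returning for a partial push.

Call:
jog_arm(moves=[{"gripper": 0, "translation": [2.5, -1.5, 0], "turn": [0, 0, 0]}, {"gripper": 0, "translation": [2.4, -1.4, 0], "turn": [0, 0, 0]}, {"gripper": 0, "translation": [0, 0, 0], "turn": [0, 0, 0]}, {"gripper": 0, "translation": [0, 0, 2], "turn": [0, 0, 0]}, {"gripper": 0, "translation": [0, 0, 1.8], "turn": [0, 0, 0]}, {"gripper": 0, "translation": [0, 0, 0], "turn": [0, 0, 0]}, {"gripper": 0, "translation": [0, 0.5, 0], "turn": [0, 0, 0]}, {"gripper": 0, "translation": [0, 0.5, 0], "turn": [0, 0, 0]}, {"gripper": 0, "translation": [0, 0.3, 0], "turn": [0, 0, 0]}, {"gripper": 0, "translation": [0, 0.2, 0], "turn": [0, 0, 0]}, {"gripper": 0, "translation": [0, 0.1, 0], "turn": [0, 0, 0]}, {"gripper": 0, "translation": [0, 0.05, 0], "turn": [0, 0, 0]}])

```text
clock: 17.7
eef_pos: [0.4763, -0.0583, 0.1128]
orientation: [[-0.993, 0.119, 0.001], [0.119, 0.993, -0.0], [-0.001, -0.0, -1.0]]
wrist_force: [-0.0, -1.2, 0.4]
opening: -0.004
grasp_force: 0.4
```

Call:
jog_arm(moves=[{"gripper": 0, "translation": [0, 0, 0], "turn": [0, 0, 0]}, {"gripper": 0, "translation": [0, 0, 0], "turn": [0, 0, 0]}])

```text
clock: 17.87
eef_pos: [0.476, -0.0585, 0.1124]
orientation: [[-0.993, 0.119, -0.0], [0.119, 0.993, 0.0], [0.0, 0.0, -1.0]]
wrist_force: [0.4, 0.8, -0.0]
opening: -0.001
grasp_force: 0.0
```

```bash
python3 -c "
from h import *
st()"
```

```text
t17.87 viewer x -69.4 y 6.9 z 112.4 toolx in viewer deg 179.98 tilt [-0.      0.0001] F(viewer) [0.34 0.86] -0.04 -0.0006081177705870516
```

Call:
jog_arm(moves=[{"gripper": 0, "translation": [0, -0.8, 0], "turn": [0, 0, 0]}, {"gripper": 0, "translation": [0, -0.8, 0], "turn": [0, 0, 0]}, {"gripper": 0, "translation": [0, 0, -2], "turn": [0, 0, 0]}, {"gripper": 0, "translation": [0, 0, -1.8], "turn": [0, 0, 0]}, {"gripper": 0, "translation": [-2.4, 1.4, 0], "turn": [0, 0, 0]}, {"gripper": 0, "translation": [-2.4, 1.4, 0], "turn": [0, 0, 0]}, {"gripper": 0, "translation": [0, 0, 0], "turn": [0, 0, 0]}, {"gripper": 0, "translation": [0, 0, 0], "turn": [0, 0, 0]}, {"gripper": 0, "translation": [0, 0, 0], "turn": [0, 0, 0]}])

```text
clock: 18.62
eef_pos: [0.5244, -0.0528, 0.1499]
orientation: [[-0.993, 0.119, -0.001], [0.119, 0.993, 0.0], [0.001, 0.0, -1.0]]
wrist_force: [-0.0, 1.3, 0.0]
opening: 0.005
grasp_force: 0.0
```

```bash
python3 m.py 6 | head -1; python3 f.py 6 -.43,-.245,-.06,.125,.69 -2,-1,0,1,4
```

```text
t18.62 viewer x -22.0 y 18.2 z 149.9 toolx in viewer deg 179.97 tilt [-0.0012  0.0003] F(viewer) [-0.17  1.34] 0.04 0.004501744935403228
C [ 3.50221614 -2.95720728] resid [ 0.08  0.   -0.05 -0.07  0.06]
[20 21 22 23 24 25 26 27 28 29 30 31 32 33 34 35 36 37 38 39 40 41 42 43 44 45 46 47 48 49 50 51 52 53 54 55 56 57 58 59 60 61]
56 103 [ 13  11  13  12  11  13  15  14  13  13  12  11  11  12  16  42 107 152 165 164 166 169 170 167 150 116  77  40  12  14  13  27  26  13  12  12  13  13  12  14  14  14]
57 103 [ 12  12  11  11  11  13  13  12  12  11  12  11  12  11  17  56 110 151 163 164 165 169 171 170 157 130 120  89  29  13  14  15  15  13  12  11  12  11  11  10   9  10]
58 103 [ 24  23  23  23  16   9   9  14  23  28  27  26  24  28  41  65 107 148 164 164 165 169 171 169 149 109  72  44  15   9  11  19  29  28  36  39  39  35  30  19  11  13]
59 103 [ 48  46  45  46  42  33  34  40  44  46  47  48  46  49  57  63 107 153 165 164 165 169 171 167 148 106  62  41  34  36  42  45  46  55  62  65  64  64  59  56  55  56]
56 108 [ 24  19  19  19  20  21  22  23  23  22  20  19  22  51  95 114 143 163 164 165 167 170 169 156 116  58  23  23  27  87 125  95  45  21  21  21  22  22  23  20  18  16]
58 108 [ 12  12  10  11  12  13  13  13  12  11  11  11  11  14  37  88 139 162 164 165 168 171 170 157 129 120  80  22  14  14  15  14  13  12  11  11  11  10   9   9  10  10]
60 108 [ 47  45  45  46  40  31  33  40  44  46  47  47  46  53  59  90 138 162 165 165 168 171 167 149 106  59  41  35  40  44  45  50  59  65  65  64  63  59  59  59  61  61]
62 108 [ 48  48  47  48  48  47  48  47  48  48  47  48  48  48  43  71 135 163 164 165 168 171 168 140  81  48  48  59  66  66  65  66  65  66  66  65  65  65  59  47  35  39]
64 108 [ 47  48  47  48  47  48  47  47  48  53  57  55  52  47  43  67 132 161 164 165 169 172 162 112  64  59  64  65  66  66  66  66  65  66  65  65  58  47  34  43  90 140]
```

Lever at 0.394 and clip centre at 0.411, which leaves 1.2 mm at the knob.

Call:
jog_arm(moves=[{"gripper": 0, "translation": [2.4, -1.5, 0], "turn": [0, 0, 0]}, {"gripper": 0, "translation": [2.3, -1.4, 0], "turn": [0, 0, 0]}, {"gripper": 0, "translation": [0, 0, 0], "turn": [0, 0, 0]}, {"gripper": 0, "translation": [0, 0, 2], "turn": [0, 0, 0]}, {"gripper": 0, "translation": [0, 0, 1.8], "turn": [0, 0, 0]}, {"gripper": 0, "translation": [0, 0, 0], "turn": [0, 0, 0]}, {"gripper": 0, "translation": [0, 0.5, 0], "turn": [0, 0, 0]}, {"gripper": 0, "translation": [0, 0.5, 0], "turn": [0, 0, 0]}, {"gripper": 0, "translation": [0, 0.4, 0], "turn": [0, 0, 0]}, {"gripper": 0, "translation": [0, 0.2, 0], "turn": [0, 0, 0]}, {"gripper": 0, "translation": [0, 0.1, 0], "turn": [0, 0, 0]}, {"gripper": 0, "translation": [0, 0.05, 0], "turn": [0, 0, 0]}])

```text
clock: 19.67
eef_pos: [0.4773, -0.0579, 0.1128]
orientation: [[-0.993, 0.118, 0.001], [0.118, 0.993, -0.0], [-0.001, -0.0, -1.0]]
wrist_force: [1.7, -0.7, 0.5]
opening: 0.003
grasp_force: 0.4
```

Call:
jog_arm(moves=[{"gripper": 0, "translation": [0, 0.05, 0], "turn": [0, 0, 0]}, {"gripper": 0, "translation": [0, 0, 0], "turn": [0, 0, 0]}, {"gripper": 0, "translation": [0, 0, 0], "turn": [0, 0, 0]}])

```text
clock: 19.92
eef_pos: [0.4771, -0.0577, 0.1123]
orientation: [[-0.993, 0.119, -0.0], [0.119, 0.993, 0.0], [0.0, 0.0, -1.0]]
wrist_force: [-0.1, 0.2, 0.7]
opening: -0.0
grasp_force: 0.0
```

Call:
jog_arm(moves=[{"gripper": 0, "translation": [0, -0.8, 0], "turn": [0, 0, 0]}, {"gripper": 0, "translation": [0, -0.8, 0], "turn": [0, 0, 0]}, {"gripper": 0, "translation": [0, 0, -2], "turn": [0, 0, 0]}, {"gripper": 0, "translation": [0, 0, -1.8], "turn": [0, 0, 0]}, {"gripper": 0, "translation": [-2.4, 1.4, 0], "turn": [0, 0, 0]}, {"gripper": 0, "translation": [-2.4, 1.4, 0], "turn": [0, 0, 0]}, {"gripper": 0, "translation": [0, 0, 0], "turn": [0, 0, 0]}, {"gripper": 0, "translation": [0, 0, 0], "turn": [0, 0, 0]}, {"gripper": 0, "translation": [0, 0, 0], "turn": [0, 0, 0]}])

```text
clock: 20.67
eef_pos: [0.5255, -0.052, 0.1499]
orientation: [[-0.993, 0.119, -0.001], [0.119, 0.993, 0.0], [0.001, 0.0, -1.0]]
wrist_force: [-0.7, -0.4, -0.4]
opening: -0.002
grasp_force: 0.0
```

```bash
python3 m.py 7 | head -1; python3 f.py 7 -.43,-.245,-.06,.125,.69 -2,-1,0,1,4; python3 -c "
import cv2
im=cv2.imread('pics/w7.png');cv2.imwrite('pics/w7c.png',cv2.resize(im[110:260,270:430],None,fx=4,fy=4,interpolation=cv2.INTER_CUBIC))"
```

```text
t20.67 viewer x -21.0 y 19.2 z 149.9 toolx in viewer deg 179.96 tilt [-0.0012  0.0003] F(viewer) [-0.7  -0.44] -0.42 -0.002271012527624511
C [ 3.50871793 -2.94439206] resid [ 0.09 -0.01 -0.07 -0.06  0.06]
[20 21 22 23 24 25 26 27 28 29 30 31 32 33 34 35 36 37 38 39 40 41 42 43 44 45 46 47 48 49 50 51 52 53 54 55 56 57 58 59 60 61]
56 103 [ 13  12  12  13  13  12  12  12  12  12  11  11  12  12  12  38  58  98 145 163 164 165 168 171 169 152 106  38  18  14  17  26  27  20  13  13  12  13  13  13  13  13]
57 103 [ 12  12  11  11  11  10  10  11  11  12  11  11  11  12  20  65  92 113 148 163 164 165 169 171 168 158 138  90  26  13  14  14  14  12  11  10  10  11  12  11  10  11]
58 103 [ 27  24  22  21  17  11   7  13  21  27  25  26  28  24  38  58  71 103 144 162 164 164 165 162 166 150 105  54  19  10  13  21  29  30  30  40  40  38  33  18  11   7]
59 103 [ 46  45  46  46  39  35  37  40  44  47  47  46  47  50  55  60  64  95 145 164 164 165 166 166 168 141  78  45  37  36  40  44  48  48  58  64  65  63  61  56  55  56]
56 108 [ 24  19  19  20  19  19  21  23  23  23  23  22  23  53  90  74  78 135 162 164 164 167 171 170 160 111  47  24  30  71 128 113  44  23  22  22  22  22  20  20  18  18]
58 108 [ 11  12  11  11  11  10  11  11  12  12  11  11  12  12  42  81 102 136 160 165 165 168 171 169 158 138  85  20  13  14  14  13  12  11  10  11  12  12   9  10  12  11]
60 108 [ 46  45  46  45  38  34  37  39  44  47  47  47  48  53  58  60  77 131 161 164 165 167 166 168 144  78  44  38  38  42  46  48  51  60  65  65  63  62  58  57  61  60]
62 108 [ 48  47  47  47  47  47  48  47  47  47  48  48  47  49  45  35  54 125 161 166 165 168 171 166 131  72  49  53  61  65  65  65  65  65  65  66  66  66  66  58  42  36]
64 108 [ 48  47  47  47  48  47  48  47  48  55  63  61  53  47  45  41  60 122 159 164 165 169 172 170 131  59  58  61  65  65  65  65  66  66  66  66  64  56  38  29  63 119]
```

View pics/w7c.png

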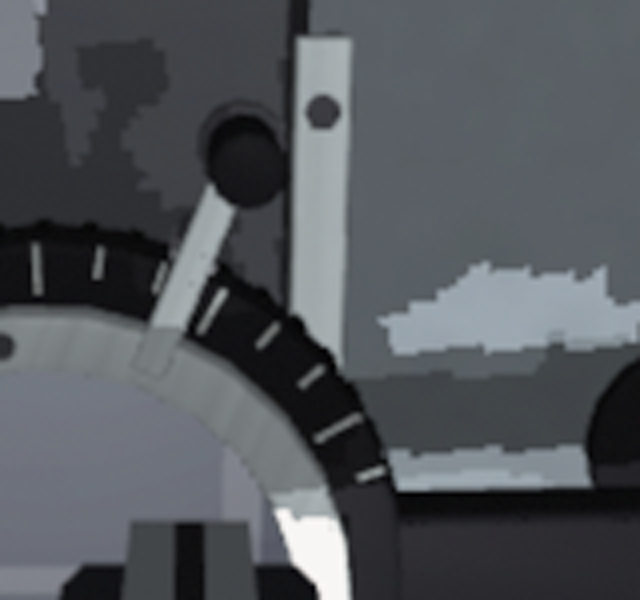

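The crop shows the lever (from (150,350) to the knob at (245,160)) covering the clip evenly at the rim. It measures 0.4045 against the clip's 0.409–0.411, an offset of about 0.3 mm. Drawing clear.

Call:
jog_arm(moves=[{"gripper": 0, "translation": [0, 0, -2], "turn": [0, 0, 0]}, {"gripper": 0, "translation": [0, 0, -3.5], "turn": [0, 0, 0]}, {"gripper": 0, "translation": [0, 0, -3.5], "turn": [0, 0, 0]}, {"gripper": 0, "translation": [0, 0, -2], "turn": [0, 0, 0]}, {"gripper": 0, "translation": [0, 0, 0], "turn": [0, 0, 0]}, {"gripper": 0, "translation": [0, 0, 0], "turn": [0, 0, 0]}, {"gripper": 0, "translation": [0, 0, 0], "turn": [0, 0, 0]}])

```text
clock: 21.3
eef_pos: [0.5254, -0.0517, 0.2594]
orientation: [[-0.993, 0.12, -0.001], [0.12, 0.993, 0.0], [0.001, 0.0, -1.0]]
wrist_force: [0.2, -0.5, -0.9]
opening: -0.002
grasp_force: 0.0
```

```bash
python3 -c "
from h import *
st();print(robot.close_job())"
```

```text
t21.30 viewer x -21.1 y 19.4 z 259.4 toolx in viewer deg 179.94 tilt [-0.0013  0.0003] F(viewer) [ 0.21 -0.48] -0.92 -0.002240403805510572
the job is handed in; nothing more can be done
None
```

The job is handed in at 21.3 s: the tile is home against the fence, the analyser is swung in to its stop, the lever stands over the index clip to about 0.3 mm by my last camera measurement, and the arm is drawn clear.

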